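# Put returned parts away in the parts drawer

### The arm

A 6-joint arm with a two-finger parallel gripper is mounted at the origin on the work surface. World frame = base frame: x ahead of the robot, y to its left, z up, the work surface at z = 0. Lengths are in m, angles in degrees, forces in N, time in s.
With the tool pointing down it reaches from about 0.3 to 0.75 m from the base axis. Payload 8.5 kg.
Tool frame: the origin (TCP) lies at the very end of the fingers, on their centre line; the grasp point (between the pads) lies 19 mm behind it (env.grip_depth is the z of the grasp point in the tool frame, in m); z points along the fingers, y is the direction in which the jaws open and shut (so a half turn about z gives the same grasp; the last joint's range is limited). The gripper opens to 85 mm and grips with 20 to 120 N. Pads are 22 mm wide; open, the fingers measure 114 mm over their backs; the gripper's body (76 mm by 85 mm) begins 54 mm behind the grasp point. The pads swing forward as they close: fully open they stand 13 mm farther back than shut.
Start: joints at [-84.357, 21.807, 74.336, -0, 83.858, -12.336], TCP at [0.17, -0.523, 0.231] pointing down, gripper open.
Joint ranges: [-178.18, 178.18], [-50.72, 133.34], [12.68, 142.11], [-81.47, 261.47], [9.98, 163.14], [-165.26, 165.26]. Speed limits (degrees/s): [136.94, 136.94, 180, 180, 180, 180].

### API

Orientations are given as a 3x3 rotation matrix whose columns are the frame's x, y, z axes.
In Python, from rig import env gives the robot as it stands.
- The arm moves only by the tool apply_moves, never from a script. Its argument "plan" is a list of rows, each an object of numbers: "tx", "ty", "tz": the shift along the world's x, y, z in mm; "rx", "ry", "rz": the turn, a rotation vector about the world's x, y, z in rad; "jaw": the opening, from -1 (shut) to 1 (fully open). A call has 1 to 12 rows; each row is the pose to reach, as a shift and turn from the pose measured when the call began; what a row does not reach only later rows make up. A row lasts 1/10 s, in which the tool goes at most 50 mm and 8.59 degrees, less where a joint would pass 70% of its speed; a pose out of reach is approached as far as the arm can. A call with a gripper value outside its range is refused whole. The fingers move at their own pace and stop on an object; "grip_force" is the grip in N (left out, the last holds). Time passes only in rows, so rows that repeat a pose let the fingers close. It gives the time, the measured TCP pose, the force and the opening at its end, in the units of the state.
- env.observe(): the state, without advancing time (a new reading comes with each control period).
- env.get_image(name): name is "scene" or "side" or "wrist"; returns a dict with "image" (400x640x3 uint8, red, green, blue), "intrinsics" (3x3 intrinsics, pixels), "world_from_camera" (4x4, takes a point from camera to world coordinates). Camera axes: x right, y up, looking along -z (the intrinsics and any distortion apply to the point x, -y, -z); pixel columns grow to the right and rows downward; lengths in m; the calibration is good to about 2 mm. A picture is of the moment at which its call begins. There is no depth.
- env.close_job(): hands the job in, once; it reports no verdict.
The state is a dict: "time_s": time; "q": joint angles; "qvel": joint speeds; "joint_efforts": joint torques, N m; "position": TCP position; "tool_rot": TCP orientation; "ft_force": force on the tool from outside, world axes, zero at the start; "wrist_torque": the same for the moment, N m; "grip_width": finger opening in m.
Only numpy, scipy, OpenCV 4.12 (cv2) and the standard library are available. Lean on these libraries where they do the work, as an engineer would, in place of code of your own. Each camera call takes 0.05 s, during which the arm holds its last target.

### The job

Put the two loose parts on the bench away in the top drawer of the parts cabinet: pull it open, stand the oil filter upright in the bay that holds the other filter, lay the brake pad flat in the bay that holds the other pad, then push the drawer fully shut. Set the parts down gently and do not slam the drawer; keep the stock filter standing, the stock pad flat, each in its bay, and leave the battery, carton and oil bottle where they are.

Things in the scene. Friction and masses are not known exactly. Their poses are not given: they have to be found in the camera images.
- drawer (a joint): Top drawer of the grey two-drawer steel parts cabinet: 0 = shut, 0.23 m = fully out (a stop); it slides out towards the handle side, along -x of handle, starts at most 30 mm ajar, runs with a few newtons of friction and stays where it is left. The lower drawer is locked. The cabinet is fixed to the bench; carcass 370 mm wide, 310 mm deep, top 219 mm above the bench.
- handle (a point): Centre of the top drawer's bow handle: a level round bar 10 mm thick, 120 mm long along y, 45 mm off the drawer front and 37 mm below the cabinet's top (182 mm above the bench). Moves with the drawer. Axes: x points from the handle into the cabinet (roughly to the robot's left), y along the drawer front towards the robot's side, z up. The drawer front is 16 mm thick and its top edge is 23 mm above the bar.
- near_bay (a point): Centre of the floor of the drawer bay nearer the robot, 124 mm above the bench; moves with the drawer, axes as handle; 201 mm beyond the handle bar along x, 82 mm along y. The bay is 270 mm long (x) by 160 mm wide (y). Divider and side walls rise about 45 mm above the floor, the drawer front 81 mm; the cabinet's top clears the floor by 83 mm. With the drawer fully out the front 225 mm of the bay (x from -135 to +90 mm) is clear of the cabinet.
- far_bay (a point): The same for the bay farther from the robot (-82 mm along y). One bay holds a filter, the other a brake pad, either way round, both behind the middle (centre 10 to 75 mm beyond the bay's centre along x), so the front of each bay (x from -135 to -25 mm) is free.
- filter_centre (a point): Loose oil filter standing on the bench: a white round can 64 mm across and 62 mm high with a fluted, slightly domed top, about 0.3 kg. Straight sides from 6 to 43 mm above its foot, shallow flutes above. Origin: its centre, half-way up; z up as it stands.
- pad_centre (a point): Loose brake pad lying flat on the bench, friction side down: a slightly arched dark steel plate 105 mm long (x), 48 mm wide (y) at the middle and 6 mm thick on an 11 mm friction block 44 mm wide; 17 mm thick in all, about 0.3 kg. Its middle 60 mm has straight parallel sides. Origin: its centre, half-way up; z up as it stands.
- stock_filter_centre (a point): An identical filter standing in the drawer; hidden while the drawer is shut. Origin: its centre, half-way up; z up as it stands.
- stock_pad_centre (a point): An identical brake pad lying flat in the drawer, its length roughly across the drawer; hidden while the drawer is shut. Origin: its centre, half-way up; z up as it stands.
- battery: Black and grey battery on the bench, 87 x 150 x 105 mm, 2.6 kg, to be left alone. Origin: centre of its underside.
- carton: Cardboard carton on the bench, 100 x 120 x 60 mm, to be left alone. Origin: centre of its underside.
- oil_bottle: Grey oil bottle standing on the bench, 80 mm across, 220 mm high, to be left alone. Origin: centre of its underside.
Mind the look-alikes: they are no part of the job. Leave any pink look-alike of the part that bears filter_centre alone. What is shaped like the part that bears pad_centre but purple is not meant.

How it is judged:
By the outcome, as a careful person would: the job done as asked, in the order asked, and still so for the second after the job is handed in, with the robot touching nothing.
It also fails if it takes over 72 s, if anything falls off the work surface, if the arm or the gripper's body presses on something with over 40 N, if the wrist force passes 120 N, or if a joint passes its speed limit or range.

## Working session

There is one attempt and no reset: what is moved stays moved. The work goes in short steps, Python scripts to look and compute and a tool call to move; the robot and the scene stay as the last step left them, time stands still between calls to the robot, and variables do not carry over. Pictures are saved under pics/ and viewed, and the job is handed in when it is done.

Besides the shell and the picture viewer there is one more tool, called after "Call:" as name(argument=value, ...), one argument or row to a line, values as JSON. apply_moves: Moves the arm, as the interface text tells. Its arguments: {"type":"object","properties":{"plan":{"type":"array","items":{"type":"object","properties":{"tx":{"type":"number"},"ty":{"type":"number"},"tz":{"type":"number"},"rx":{"type":"number"},"ry":{"type":"number"},"rz":{"type":"number"},"jaw":{"type":"number"}}}},"grip_force":{"type":"number"}},"required":["plan"]}

```bash
mkdir -p pics; ls; cat > h.py <<'E'
import numpy as np, cv2, pickle
from rig import env
def snap(n,tag):
    d=env.get_image(n); cv2.imwrite(f'pics/{tag}.png',cv2.cvtColor(d['image'],cv2.COLOR_RGB2BGR))
    pickle.dump(d,open(f'pics/{tag}.pkl','wb')); return d
def load(tag): return pickle.load(open(f'pics/{tag}.pkl','rb'))
def ray(d,u,v):
    K=np.array(d['intrinsics']);T=np.array(d['world_from_camera'])
    p=np.linalg.inv(K)@[u,v,1]; r=T[:3,:3]@[p[0],-p[1],-p[2]]
    return T[:3,3],r/np.linalg.norm(r)
def onz(d,u,v,z):
    o,r=ray(d,u,v); return o+r*(z-o[2])/r[2]
def proj(d,P):
    K=np.array(d['intrinsics']);T=np.array(d['world_from_camera'])
    c=T[:3,:3].T@(np.array(P)-T[:3,3]); p=K@[c[0],-c[1],-c[2]]; return p[:2]/p[2]
def st():
    s=env.observe(); print({k:np.round(s[k],3).tolist() for k in ('time_s','q','position','tool_rot','ft_force','grip_width')})
E
python3 - <<'E'
from h import *
for n in ('scene','side','wrist'):
    d=snap(n,n+'0'); print(n,[k for k in d],np.round(d['intrinsics'],1).tolist(),np.round(d['world_from_camera'],3).tolist())
st()
E
```

```text
pics
scene ['image', 'intrinsics', 'world_from_camera'] [[484.0, 0.0, 320.6], [0.0, 484.0, 194.5], [0.0, 0.0, 1.0]] [[0.106, -0.682, 0.724, 1.659], [0.994, 0.079, -0.071, -0.242], [-0.009, 0.727, 0.687, 1.185], [0.0, 0.0, 0.0, 1.0]]
side ['image', 'intrinsics', 'world_from_camera'] [[477.7, 0.0, 319.8], [0.0, 477.7, 199.1], [0.0, 0.0, 1.0]] [[0.994, 0.083, -0.075, 0.436], [-0.111, 0.622, -0.775, -1.383], [-0.017, 0.778, 0.628, 1.158], [0.0, 0.0, 0.0, 1.0]]
wrist ['image', 'intrinsics', 'world_from_camera'] [[360.2, 0.0, 326.0], [0.0, 360.2, 198.8], [0.0, 0.0, 1.0]] [[0.308, 0.903, 0.299, 0.247], [-0.951, 0.293, 0.096, -0.498], [-0.001, -0.314, 0.949, 0.374], [0.0, 0.0, 0.0, 1.0]]
{'time_s': 0.15, 'q': [-84.357, 21.833, 74.372, 0.0, 83.857, -12.336], 'position': [0.17, -0.523, 0.231], 'tool_rot': [[0.951, 0.309, -0.0], [0.309, -0.951, 0.001], [0.0, -0.001, -1.0]], 'ft_force': [0.059, 0.436, -0.047], 'grip_width': 0.085}
```

View pics/scene0.png

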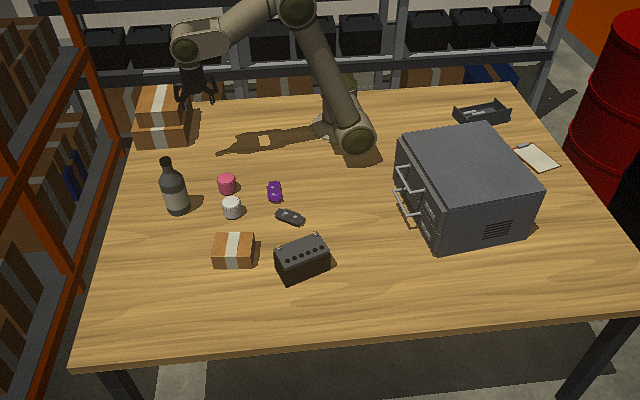

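View pics/side0.png

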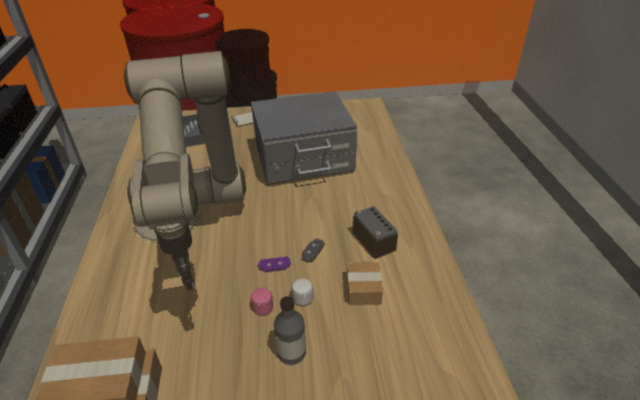

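View pics/wrist0.png

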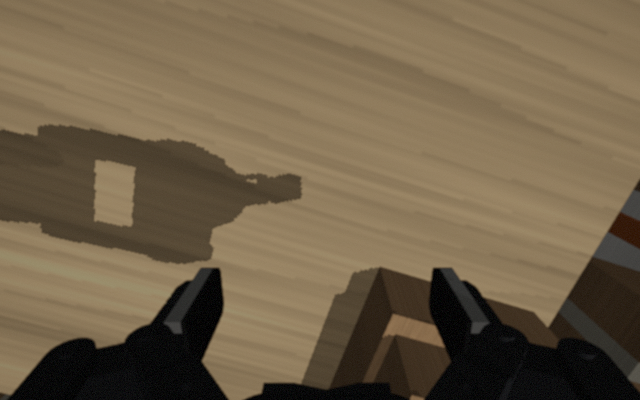

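The scene camera shows the white filter at about (231,207), the dark pad at (290,216), a pink decoy at (227,183), a purple decoy at (274,191), and the cabinet handles at about (405,190). I'll enlarge those areas.

```bash
python3 - <<'E'
from h import *
def crop(tag,x0,y0,w,h,s):
    im=cv2.imread(f'pics/{tag}.png')[y0:y0+h,x0:x0+w]; cv2.imwrite(f'pics/{tag}_c{x0}.png',cv2.resize(im,None,fx=s,fy=s,interpolation=cv2.INTER_CUBIC))
crop('scene0',380,110,170,150,4.5)
crop('scene0',200,160,130,100,6)
crop('side0',240,80,130,110,5)
crop('side0',240,230,130,100,6)
E
```

```text
(no output)
```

View pics/scene0_c380.png

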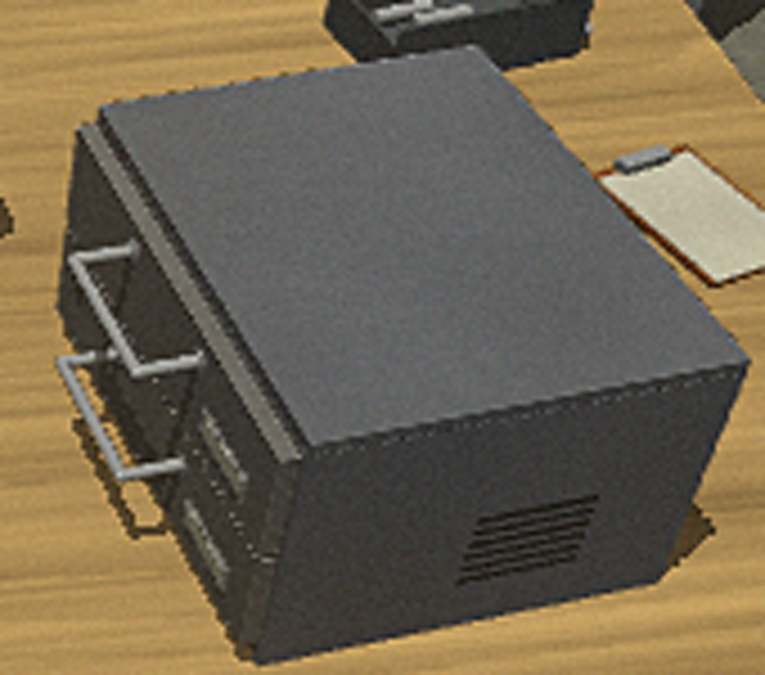

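View pics/scene0_c200.png

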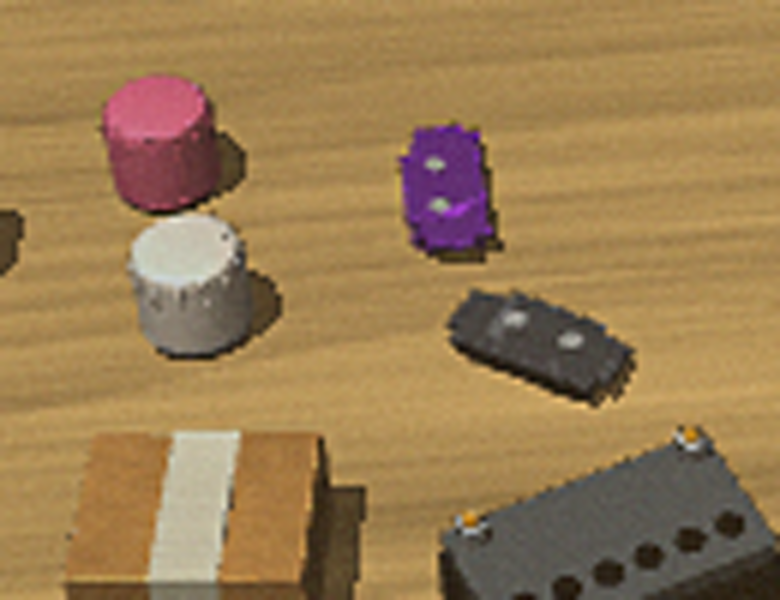

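```bash
python3 - <<'E'
from h import *
def crop(tag,x0,y0,w,h,s,o):
    im=cv2.imread(f'pics/{tag}.png')[y0:y0+h,x0:x0+w]; cv2.imwrite(o,cv2.resize(im,None,fx=s,fy=s,interpolation=cv2.INTER_CUBIC))
crop('side0',240,80,130,110,5,'pics/sa.png')
crop('side0',240,230,130,100,6,'pics/sb.png')
E
```

```text
(no output)
```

View pics/sa.png

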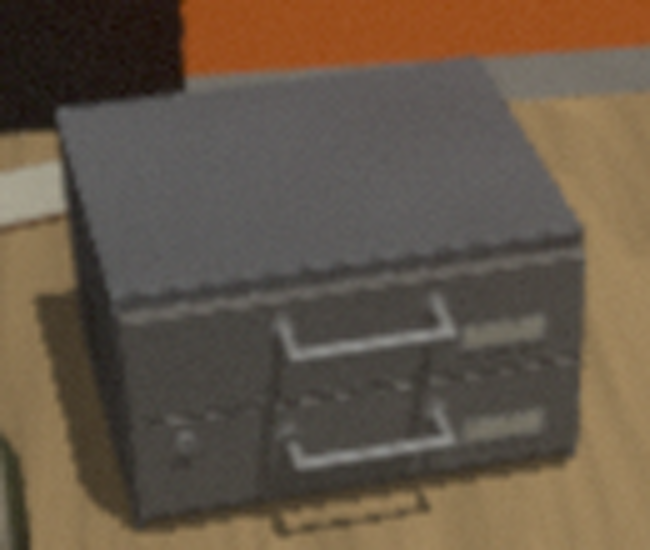

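View pics/sb.png

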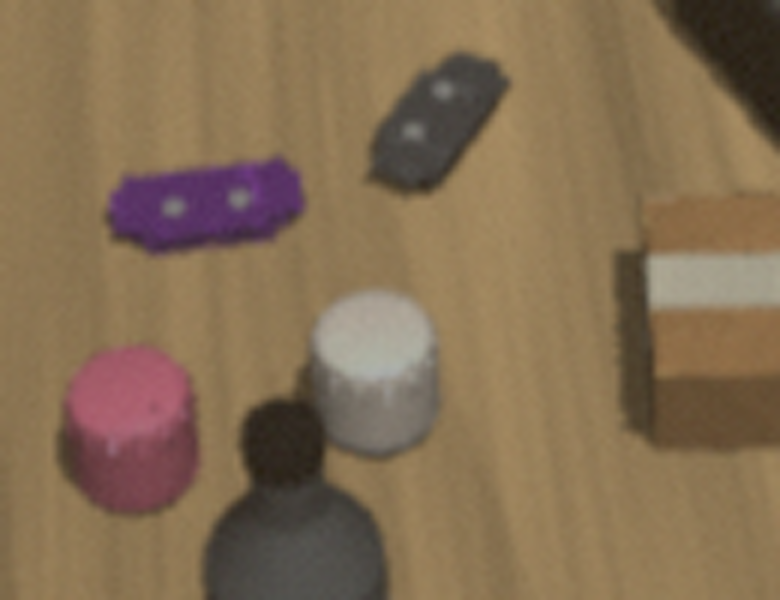

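```bash
python3 - <<'E'
from h import *
s=load('scene0'); d=load('side0')
f=lambda a,b:(380+a/4.5,110+b/4.5)
print('top');
for c in [(100,107),(310,447),(748,362),(470,47)]: print(onz(s,*f(*c),.219).round(4))
g=lambda a,b:(240+a/5,80+b/5)
for c in [(118,305),(582,235),(480,58),(58,110)]: print('side',onz(d,*g(*c),.219).round(4))
print('bar',onz(s,*f(75,260),.182).round(4),onz(s,*f(137,373),.182).round(4))
print('bar side',onz(d,*g(292,355),.182).round(4),onz(d,*g(449,331),.182).round(4))
k=lambda a,b:(200+a/6,160+b/6); m=lambda a,b:(240+a/6,230+b/6)
print('filt top',onz(s,*k(187,250),.060).round(4),onz(d,*m(375,335),.060).round(4))
print('pad',onz(s,*k(541,330),.017).round(4),onz(d,*m(428,110),.017).round(4))
print('padholes',[onz(s,*k(*c),.017).round(4) for c in[(515,319),(570,341)]],[onz(d,*m(*c),.017).round(4) for c in[(443,90),(413,130)]])
print('pink',onz(s,*k(157,107),.06).round(4),'purple',onz(s,*k(447,187),.017).round(4))
print('purple holes',[onz(s,*k(*c),.017).round(4) for c in[(435,163),(440,205)]])
print('carton',[onz(s,*k(*c),.06).round(4) for c in[(98,433),(322,435),(305,582)]],'bat',[onz(s,*k(*c),.105).round(4) for c in[(440,540),(690,435)]])
print('bottle',onz(s,167,163,.22).round(3), onz(d,287,301,.22).round(3))
E
```

```text
top
[0.3777 0.1599 0.219 ]
[0.7422 0.2086 0.219 ]
[0.6992 0.5127 0.219 ]
[0.3354 0.4586 0.219 ]
side [0.3801 0.1451 0.219 ]
side [0.7369 0.1974 0.219 ]
side [0.7005 0.5065 0.219 ]
side [0.3358 0.4622 0.219 ]
bar [0.5056 0.1162 0.182 ] [0.6256 0.1317 0.182 ]
bar side [0.5055 0.117  0.182 ] [0.6256 0.1337 0.182 ]
filt top [ 0.4728 -0.4269  0.06  ] [ 0.4706 -0.4308  0.06  ]
pad [ 0.5155 -0.2343  0.017 ] [ 0.5152 -0.2331  0.017 ]
padholes [array([ 0.5051, -0.2483,  0.017 ]), array([ 0.5259, -0.2187,  0.017 ])] [array([ 0.5252, -0.2182,  0.017 ]), array([ 0.5054, -0.2477,  0.017 ])]
pink [ 0.3491 -0.4478  0.06  ] purple [ 0.3913 -0.2824  0.017 ]
purple holes [array([ 0.3694, -0.2887,  0.017 ]), array([ 0.4064, -0.287 ,  0.017 ])]
carton [array([ 0.606 , -0.4694,  0.06  ]), array([ 0.6208, -0.3528,  0.06  ]), array([ 0.7187, -0.3618,  0.06  ])] bat [array([ 0.7375, -0.292 ,  0.105 ]), array([ 0.6834, -0.1652,  0.105 ])]
bottle [ 0.443 -0.606  0.22 ] [ 0.423 -0.613  0.22 ]
```

Call:
apply_moves(
  plan=[
    {"tz": 50},
    {"tx": 40, "ty": 60, "tz": 80, "rz": -0.1, "jaw": -0.2},
    {"tx": 396, "ty": 648, "tz": 80, "rz": -0.181, "jaw": -0.2},
    {"tx": 396, "ty": 648, "tz": 80, "rz": -0.181, "jaw": -0.2},
    {"tx": 396, "ty": 648, "tz": 80, "rz": -0.181, "jaw": -0.2},
    {"tx": 396, "ty": 648, "tz": 80, "rz": -0.181, "jaw": -0.2},
    {"tx": 396, "ty": 648, "tz": 80, "rz": -0.181, "jaw": -0.2},
    {"tx": 396, "ty": 648, "tz": 80, "rz": -0.181, "jaw": -0.2},
    {"tx": 396, "ty": 648, "tz": 80, "rz": -0.181, "jaw": -0.2},
    {"tx": 396, "ty": 648, "tz": 80, "rz": -0.181, "jaw": -0.2},
    {"tx": 396, "ty": 648, "tz": 80, "rz": -0.181, "jaw": -0.2},
    {"tx": 396, "ty": 648, "tz": 80, "rz": -0.181, "jaw": -0.2},
  ],
  grip_force=40,
)

```text
validation failed for argument at $.pl...
```

Call:
apply_moves(
  plan=[
    {"tx": 0, "ty": 0, "tz": 50, "rx": 0, "ry": 0, "rz": 0, "jaw": -0.2},
    {"tx": 40, "ty": 60, "tz": 80, "rx": 0, "ry": 0, "rz": -0.1, "jaw": -0.2},
  ],
  grip_force=40,
)

```text
time_s: 0.35
position: [0.1939, -0.4874, 0.3022]
tool_rot: [[0.978, 0.207, -0.0], [0.207, -0.978, -0.003], [-0.001, 0.003, -1.0]]
ft_force: [1.4, -0.1, 1.1]
grip_width: 0.0593
```

Call:
apply_moves(
  plan=[
    {"tx": 25, "ty": 41, "tz": 8, "rx": 0, "ry": 0, "rz": -0.076, "jaw": -0.2},
    {"tx": 50, "ty": 82, "tz": 8, "rx": 0, "ry": 0, "rz": -0.076, "jaw": -0.2},
    {"tx": 75, "ty": 123, "tz": 8, "rx": 0, "ry": 0, "rz": -0.076, "jaw": -0.2},
    {"tx": 100, "ty": 164, "tz": 8, "rx": 0, "ry": 0, "rz": -0.076, "jaw": -0.2},
    {"tx": 125, "ty": 205, "tz": 8, "rx": 0, "ry": 0, "rz": -0.076, "jaw": -0.2},
    {"tx": 150, "ty": 246, "tz": 8, "rx": 0, "ry": 0, "rz": -0.076, "jaw": -0.2},
    {"tx": 175, "ty": 287, "tz": 8, "rx": 0, "ry": 0, "rz": -0.076, "jaw": -0.2},
    {"tx": 200, "ty": 328, "tz": 8, "rx": 0, "ry": 0, "rz": -0.076, "jaw": -0.2},
    {"tx": 225, "ty": 370, "tz": 8, "rx": 0, "ry": 0, "rz": -0.076, "jaw": -0.2},
    {"tx": 250, "ty": 411, "tz": 8, "rx": 0, "ry": 0, "rz": -0.076, "jaw": -0.2},
    {"tx": 275, "ty": 452, "tz": 8, "rx": 0, "ry": 0, "rz": -0.076, "jaw": -0.2},
    {"tx": 300, "ty": 493, "tz": 8, "rx": 0, "ry": 0, "rz": -0.076, "jaw": -0.2},
  ],
)

```text
time_s: 1.55
position: [0.4945, 0.0077, 0.3101]
tool_rot: [[0.991, 0.132, -0.0], [0.132, -0.991, -0.003], [-0.001, 0.003, -1.0]]
ft_force: [-0.1, -1.0, -0.1]
grip_width: 0.0338
```

Go above the bar (offset +71, +117) and look with the wrist camera.

Call:
apply_moves(
  plan=[
    {"tx": 25, "ty": 41, "tz": 0, "rx": 0, "ry": 0, "rz": 0, "jaw": -0.2},
    {"tx": 50, "ty": 82, "tz": 0, "rx": 0, "ry": 0, "rz": 0, "jaw": -0.2},
    {"tx": 71, "ty": 117, "tz": 0, "rx": 0, "ry": 0, "rz": 0, "jaw": -0.2},
    {"tx": 71, "ty": 117, "tz": -30, "rx": 0, "ry": 0, "rz": 0, "jaw": -0.2},
  ],
)

```text
time_s: 1.95
position: [0.5681, 0.1285, 0.2819]
tool_rot: [[0.991, 0.137, 0.007], [0.137, -0.991, -0.002], [0.006, 0.003, -1.0]]
ft_force: [-1.2, -0.1, -0.4]
grip_width: 0.0346
```

```bash
python3 - <<'E'
from h import *
w=snap('wrist','wrist1'); st()
import pickle
print([proj(w,p).round(1) for p in [(0.5055,.1167,.182),(0.6256,.1325,.182)]])
E
```

```text
{'time_s': 2.0, 'q': [1.002, 23.551, 64.389, -0.154, 92.43, 83.201], 'position': [0.565, 0.127, 0.275], 'tool_rot': [[0.991, 0.136, -0.006], [0.136, -0.991, -0.003], [-0.007, 0.002, -1.0]], 'ft_force': [-0.223, 0.384, -4.435], 'grip_width': 0.034}
[array([329.7, 279.6]), array([331.4, 118.1])]
```

View pics/wrist1.png

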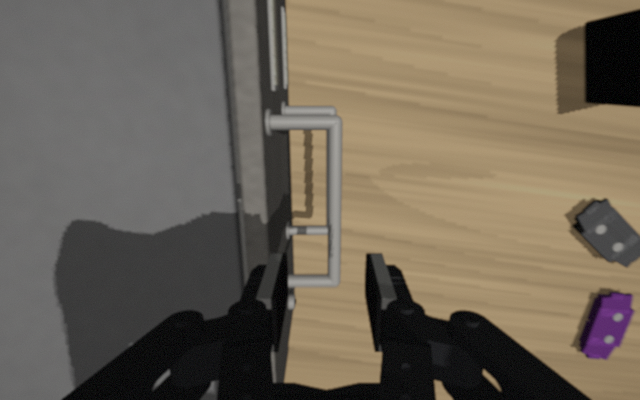

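Call:
apply_moves(
  plan=[
    {"tx": 0, "ty": -4, "tz": -40, "rx": 0, "ry": 0, "rz": 0, "jaw": -0.2},
    {"tx": 0, "ty": -4, "tz": -75, "rx": 0, "ry": 0, "rz": 0, "jaw": -0.2},
    {"tx": 0, "ty": -4, "tz": -100, "rx": 0, "ry": 0, "rz": 0, "jaw": -0.2},
    {"tx": 0, "ty": -4, "tz": -112, "rx": 0, "ry": 0, "rz": 0, "jaw": -0.2},
    {"tx": 0, "ty": -4, "tz": -112, "rx": 0, "ry": 0, "rz": 0, "jaw": -0.2},
    {"tx": 0, "ty": -4, "tz": -112, "rx": 0, "ry": 0, "rz": 0, "jaw": -0.5},
    {"tx": 0, "ty": -4, "tz": -112, "rx": 0, "ry": 0, "rz": 0, "jaw": -1},
    {"tx": 0, "ty": -4, "tz": -112, "rx": 0, "ry": 0, "rz": 0, "jaw": -1},
    {"tx": 0, "ty": -4, "tz": -112, "rx": 0, "ry": 0, "rz": 0, "jaw": -1},
    {"tx": 0, "ty": -4, "tz": -112, "rx": 0, "ry": 0, "rz": 0, "jaw": -1},
  ],
)

```text
time_s: 3.0
position: [0.5658, 0.1226, 0.1643]
tool_rot: [[0.991, 0.136, -0.003], [0.136, -0.991, -0.003], [-0.004, 0.003, -1.0]]
ft_force: [-1.0, -0.7, 6.9]
grip_width: 0.0084
```

Call:
apply_moves(
  plan=[
    {"tx": 1.3, "ty": -10, "tz": 0, "rx": 0, "ry": 0, "rz": 0, "jaw": -1},
    {"tx": 4, "ty": -30, "tz": 0, "rx": 0, "ry": 0, "rz": 0, "jaw": -1},
    {"tx": 6.6, "ty": -50, "tz": 0, "rx": 0, "ry": 0, "rz": 0, "jaw": -1},
    {"tx": 9.3, "ty": -70, "tz": 0, "rx": 0, "ry": 0, "rz": 0, "jaw": -1},
    {"tx": 12, "ty": -90, "tz": 0, "rx": 0, "ry": 0, "rz": 0, "jaw": -1},
    {"tx": 14.6, "ty": -110, "tz": 0, "rx": 0, "ry": 0, "rz": 0, "jaw": -1},
    {"tx": 17.3, "ty": -130, "tz": 0, "rx": 0, "ry": 0, "rz": 0, "jaw": -1},
    {"tx": 20, "ty": -150, "tz": 0, "rx": 0, "ry": 0, "rz": 0, "jaw": -1},
    {"tx": 22, "ty": -165, "tz": 0, "rx": 0, "ry": 0, "rz": 0, "jaw": -1},
    {"tx": 23.3, "ty": -175, "tz": 0, "rx": 0, "ry": 0, "rz": 0, "jaw": -1},
    {"tx": 24, "ty": -180, "tz": 0, "rx": 0, "ry": 0, "rz": 0, "jaw": -1},
    {"tx": 24, "ty": -180, "tz": 0, "rx": 0, "ry": 0, "rz": 0, "jaw": -1},
  ],
)

```text
time_s: 4.2
position: [0.5908, -0.0583, 0.1644]
tool_rot: [[0.991, 0.135, -0.001], [0.135, -0.991, -0.004], [-0.001, 0.003, -1.0]]
ft_force: [6.3, -1.6, -5.5]
grip_width: 0.0085
```

```bash
python3 - <<'E'
from h import *
w=snap('scene','scene1'); st()
E
```

```text
{'time_s': 4.25, 'q': [-16.938, 29.202, 73.39, -0.218, 77.38, 65.349], 'position': [0.591, -0.058, 0.164], 'tool_rot': [[0.991, 0.135, -0.001], [0.135, -0.991, -0.004], [-0.001, 0.004, -1.0]], 'ft_force': [5.444, -1.665, -4.374], 'grip_width': 0.008}
```

View pics/scene1.png

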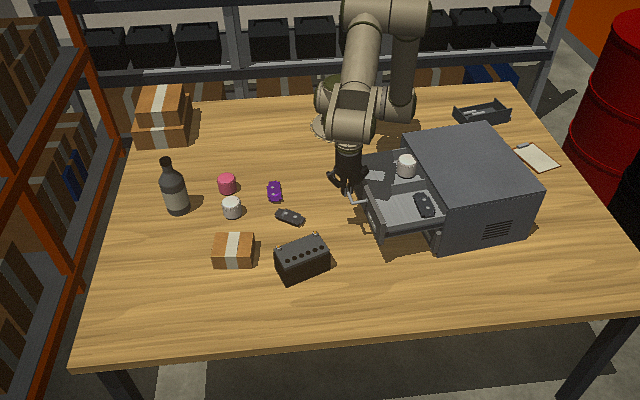

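Opened about 180 mm. The near bay holds the filter at (406,165) and the far bay the pad at (424,204). I'll go on gently to the stop.

Call:
apply_moves(
  plan=[
    {"tx": 1, "ty": -8, "tz": 0, "rx": 0, "ry": 0, "rz": 0, "jaw": -1},
    {"tx": 2.4, "ty": -18, "tz": 0, "rx": 0, "ry": 0, "rz": 0, "jaw": -1},
    {"tx": 3.3, "ty": -25, "tz": 0, "rx": 0, "ry": 0, "rz": 0, "jaw": -1},
    {"tx": 3.8, "ty": -29, "tz": 0, "rx": 0, "ry": 0, "rz": 0, "jaw": -1},
    {"tx": 4.2, "ty": -32, "tz": 0, "rx": 0, "ry": 0, "rz": 0, "jaw": -1},
    {"tx": 4.2, "ty": -32, "tz": 0, "rx": 0, "ry": 0, "rz": 0, "jaw": -1},
  ],
)

```text
time_s: 4.85
position: [0.5953, -0.0908, 0.1644]
tool_rot: [[0.991, 0.135, 0.0], [0.135, -0.991, -0.005], [-0.0, 0.005, -1.0]]
ft_force: [4.8, -1.2, -5.2]
grip_width: 0.0083
```

Call:
apply_moves(
  plan=[
    {"tx": 0.5, "ty": -4, "tz": 0, "rx": 0, "ry": 0, "rz": 0, "jaw": -1},
    {"tx": 0.9, "ty": -7, "tz": 0, "rx": 0, "ry": 0, "rz": 0, "jaw": -1},
    {"tx": 1.3, "ty": -10, "tz": 0, "rx": 0, "ry": 0, "rz": 0, "jaw": -1},
    {"tx": 1.3, "ty": -10, "tz": 0, "rx": 0, "ry": 0, "rz": 0, "jaw": -1},
  ],
)

```text
time_s: 5.25
position: [0.5968, -0.1013, 0.1644]
tool_rot: [[0.991, 0.134, 0.001], [0.134, -0.991, -0.005], [-0.0, 0.005, -1.0]]
ft_force: [4.9, -0.0, -4.9]
grip_width: 0.0081
```

Call:
apply_moves(
  plan=[
    {"tx": 0, "ty": 0, "tz": 0, "rx": 0, "ry": 0, "rz": 0, "jaw": -0.3},
    {"tx": 0, "ty": 0, "tz": 0, "rx": 0, "ry": 0, "rz": 0, "jaw": -0.3},
    {"tx": 0, "ty": 0, "tz": 0, "rx": 0, "ry": 0, "rz": 0, "jaw": -0.3},
    {"tx": 0, "ty": 0, "tz": 20, "rx": 0, "ry": 0, "rz": 0, "jaw": -0.3},
    {"tx": 0, "ty": 0, "tz": 65, "rx": 0, "ry": 0, "rz": 0, "jaw": -0.3},
    {"tx": -10, "ty": -30, "tz": 100, "rx": 0, "ry": 0, "rz": 0.15, "jaw": 0.5},
    {"tx": -25, "ty": -75, "tz": 100, "rx": 0, "ry": 0, "rz": 0.3, "jaw": 1},
    {"tx": -40, "ty": -120, "tz": 100, "rx": 0, "ry": 0, "rz": 0.45, "jaw": 1},
    {"tx": -55, "ty": -165, "tz": 100, "rx": 0, "ry": 0, "rz": 0.6, "jaw": 1},
    {"tx": -70, "ty": -210, "tz": 90, "rx": 0, "ry": 0, "rz": 0.75, "jaw": 1},
    {"tx": -80, "ty": -240, "tz": 70, "rx": 0, "ry": 0, "rz": 0.9, "jaw": 1},
    {"tx": -85, "ty": -250, "tz": 60, "rx": 0, "ry": 0, "rz": 1.05, "jaw": 1},
  ],
)

```text
time_s: 6.45
position: [0.5098, -0.3543, 0.2227]
tool_rot: [[0.4, 0.917, 0.003], [0.917, -0.4, -0.001], [-0.0, 0.003, -1.0]]
ft_force: [0.2, 0.0, -0.9]
grip_width: 0.0857
```

```bash
python3 - <<'E'
from h import *
snap('scene','scene2'); snap('side','side2');w=snap('wrist','wrist2'); st()
E
```

```text
{'time_s': 6.6, 'q': [-45.465, 29.188, 63.16, 0.101, 87.439, -21.491], 'position': [0.511, -0.352, 0.224], 'tool_rot': [[0.406, 0.914, 0.004], [0.914, -0.406, -0.001], [0.0, 0.004, -1.0]], 'ft_force': [0.495, -0.243, 0.047], 'grip_width': 0.085}
```

View pics/scene2.png

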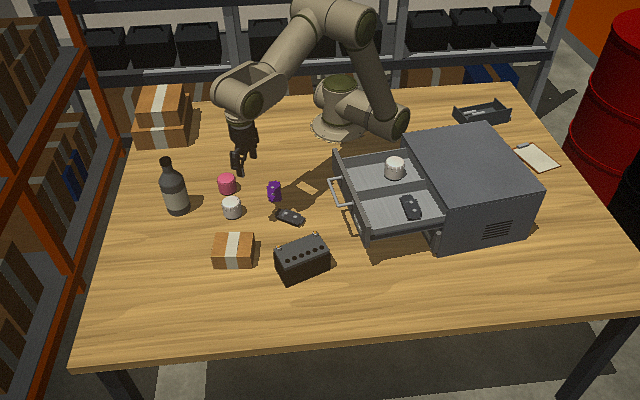

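View pics/wrist2.png

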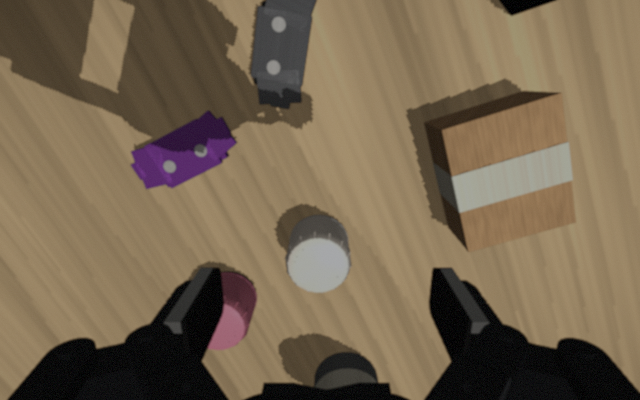

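View pics/side2.png

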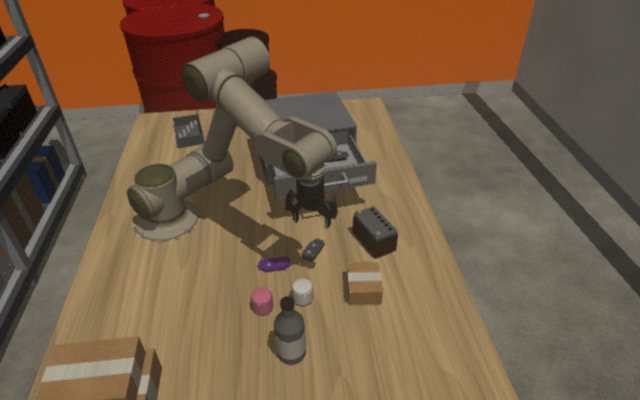

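```bash
python3 - <<'E'
from h import *
w=load('wrist2'); s=load('scene2')
print('filter',onz(w,318,264,.06).round(4))
print('pad holes',onz(w,279,24,.017).round(4),onz(w,273,67,.017).round(4))
print('pink',onz(w,222,326,.06).round(4))
H=np.array([.597,-.101]);X=np.array([-.134,.991]);Y=np.array([-.991,-.134])
for n,(u,v,z,sg) in dict(filt=(395,161,.184,1),pad=(410,207,.141,-1)).items():
    p=onz(s,u,v,z)[:2]; b=p-(H+.201*X+sg*.082*Y); print(n,p.round(3),(b@X).round(3),(b@Y).round(3))
# handle projection check and drawer corners
print(proj(s,[*(H+.06*Y),.182]),proj(s,[*(H-.06*Y),.182]))
im=cv2.imread('pics/scene2.png')
cv2.imwrite('pics/s2c.png',cv2.resize(im[130:250,315:455],None,fx=5,fy=5,interpolation=cv2.INTER_CUBIC))
E
```

```text
filter [ 0.4694 -0.4279  0.06  ]
pad holes [ 0.5246 -0.2197  0.017 ] [ 0.5039 -0.2493  0.017 ]
pink [ 0.3518 -0.4526  0.06  ]
filt [0.474 0.118] 0.032 0.011
pad [0.645 0.131] 0.022 0.004
[327.93148695 179.80976115] [338.08451176 206.05443803]
```

View pics/s2c.png

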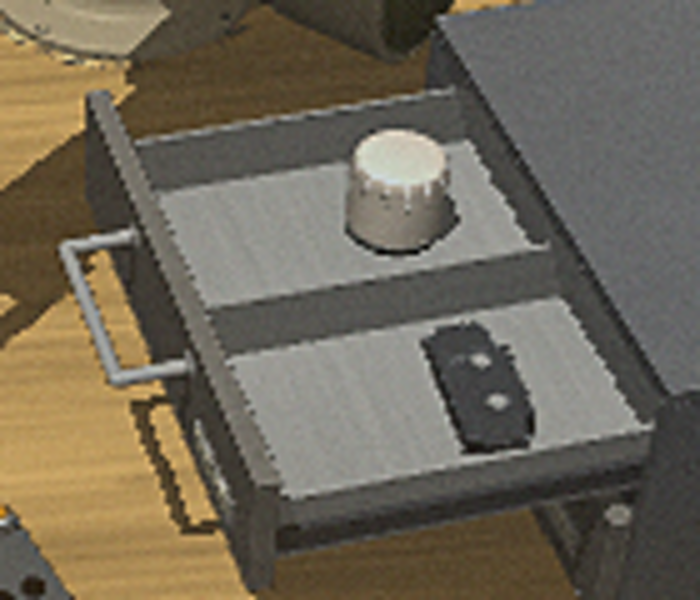

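Call:
apply_moves(
  plan=[
    {"tx": -20, "ty": -38, "tz": -10, "rx": 0, "ry": 0, "rz": 0, "jaw": 1},
    {"tx": -40.5, "ty": -76.5, "tz": -40, "rx": 0, "ry": 0, "rz": 0, "jaw": 1},
    {"tx": -40.5, "ty": -76.5, "tz": -80, "rx": 0, "ry": 0, "rz": 0, "jaw": 1},
    {"tx": -40.5, "ty": -76.5, "tz": -110, "rx": 0, "ry": 0, "rz": 0, "jaw": 1},
    {"tx": -40.5, "ty": -76.5, "tz": -110, "rx": 0, "ry": 0, "rz": 0, "jaw": 1},
  ],
)

```text
time_s: 7.1
position: [0.4704, -0.4259, 0.1114]
tool_rot: [[0.409, 0.913, -0.0], [0.913, -0.409, 0.004], [0.004, -0.002, -1.0]]
ft_force: [0.3, 0.9, 0.7]
grip_width: 0.0858
```

```bash
python3 - <<'E'
from h import *
w=snap('wrist','wrist3'); st(); print(proj(w,[.4705,-.4285,.06]))
E
```

```text
{'time_s': 7.15, 'q': [-52.866, 35.832, 69.814, 0.138, 74.26, -28.831], 'position': [0.471, -0.427, 0.114], 'tool_rot': [[0.408, 0.913, 0.003], [0.913, -0.408, 0.0], [0.001, 0.003, -1.0]], 'ft_force': [0.284, -0.355, 1.531], 'grip_width': 0.085}
[327.67601474 229.76274628]
```

View pics/wrist3.png

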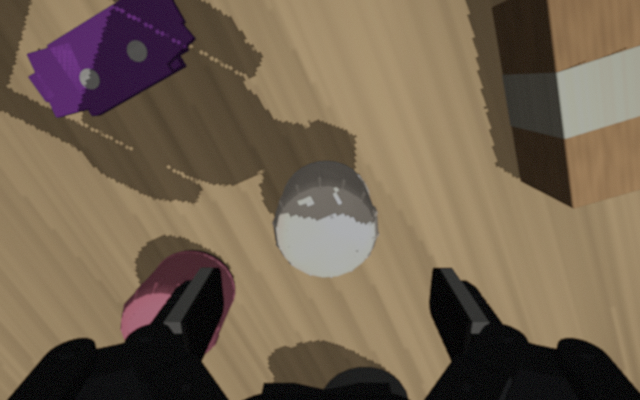

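Call:
apply_moves(
  plan=[
    {"tx": -0.5, "ty": -1.5, "tz": -35, "rx": 0, "ry": 0, "rz": 0, "jaw": 1},
    {"tx": -0.5, "ty": -1.5, "tz": -70, "rx": 0, "ry": 0, "rz": 0, "jaw": 1},
    {"tx": -0.5, "ty": -1.5, "tz": -95, "rx": 0, "ry": 0, "rz": 0, "jaw": 1},
    {"tx": -0.5, "ty": -1.5, "tz": -105, "rx": 0, "ry": 0, "rz": 0, "jaw": 1},
    {"tx": -0.5, "ty": -1.5, "tz": -106, "rx": 0, "ry": 0, "rz": 0, "jaw": 1},
    {"tx": -0.5, "ty": -1.5, "tz": -106, "rx": 0, "ry": 0, "rz": 0, "jaw": 0.5},
    {"tx": -0.5, "ty": -1.5, "tz": -106, "rx": 0, "ry": 0, "rz": 0, "jaw": 0},
    {"tx": -0.5, "ty": -1.5, "tz": -106, "rx": 0, "ry": 0, "rz": 0, "jaw": -1},
    {"tx": -0.5, "ty": -1.5, "tz": -106, "rx": 0, "ry": 0, "rz": 0, "jaw": -1},
    {"tx": -0.5, "ty": -1.5, "tz": -106, "rx": 0, "ry": 0, "rz": 0, "jaw": -1},
  ],
)

```text
time_s: 8.15
position: [0.4715, -0.429, 0.0106]
tool_rot: [[0.408, 0.913, 0.005], [0.913, -0.408, -0.003], [-0.0, 0.005, -1.0]]
ft_force: [-0.3, 0.5, 5.3]
grip_width: 0.0625
```

Call:
apply_moves(
  plan=[
    {"tx": 0, "ty": 0, "tz": 20, "rx": 0, "ry": 0, "rz": 0, "jaw": -1},
    {"tx": 0, "ty": 0, "tz": 60, "rx": 0, "ry": 0, "rz": 0, "jaw": -1},
    {"tx": 0, "ty": 10, "tz": 105, "rx": 0, "ry": 0, "rz": 0, "jaw": -1},
    {"tx": 2, "ty": 30, "tz": 150, "rx": 0, "ry": 0, "rz": 0.05, "jaw": -1},
    {"tx": 4, "ty": 60, "tz": 185, "rx": 0, "ry": 0, "rz": 0.1, "jaw": -1},
    {"tx": 7, "ty": 95, "tz": 215, "rx": 0, "ry": 0, "rz": 0.17, "jaw": -1},
    {"tx": 10, "ty": 135, "tz": 240, "rx": 0, "ry": 0, "rz": 0.24, "jaw": -1},
    {"tx": 13, "ty": 175, "tz": 260, "rx": 0, "ry": 0, "rz": 0.3, "jaw": -1},
    {"tx": 16, "ty": 215, "tz": 270, "rx": 0, "ry": 0, "rz": 0.36, "jaw": -1},
    {"tx": 18, "ty": 255, "tz": 270, "rx": 0, "ry": 0, "rz": 0.42, "jaw": -1},
    {"tx": 20, "ty": 295, "tz": 270, "rx": 0, "ry": 0, "rz": 0.48, "jaw": -1},
    {"tx": 22, "ty": 335, "tz": 270, "rx": 0, "ry": 0, "rz": 0.54, "jaw": -1},
  ],
)

```text
time_s: 9.35
position: [0.4931, -0.0923, 0.2817]
tool_rot: [[-0.121, 0.993, 0.007], [0.993, 0.121, -0.0], [-0.001, 0.007, -1.0]]
ft_force: [0.5, 0.3, -3.9]
grip_width: 0.0629
```

Call:
apply_moves(
  plan=[
    {"tx": 2, "ty": 35, "tz": 0, "rx": 0, "ry": 0, "rz": 0.012, "jaw": -1},
    {"tx": 4, "ty": 70, "tz": 0, "rx": 0, "ry": 0, "rz": 0.012, "jaw": -1},
    {"tx": 6, "ty": 95, "tz": 0, "rx": 0, "ry": 0, "rz": 0.012, "jaw": -1},
    {"tx": 6, "ty": 102, "tz": 0, "rx": 0, "ry": 0, "rz": 0.012, "jaw": -1},
    {"tx": 6, "ty": 102, "tz": -20, "rx": 0, "ry": 0, "rz": 0.012, "jaw": -1},
    {"tx": 6, "ty": 102, "tz": -60, "rx": 0, "ry": 0, "rz": 0.012, "jaw": -1},
    {"tx": 6, "ty": 102, "tz": -95, "rx": 0, "ry": 0, "rz": 0.012, "jaw": -1},
    {"tx": 6, "ty": 102, "tz": -115, "rx": 0, "ry": 0, "rz": 0.012, "jaw": -1},
    {"tx": 6, "ty": 102, "tz": -125, "rx": 0, "ry": 0, "rz": 0.012, "jaw": -1},
    {"tx": 6, "ty": 102, "tz": -125, "rx": 0, "ry": 0, "rz": 0.012, "jaw": -1},
  ],
)

```text
time_s: 10.35
position: [0.4989, 0.0093, 0.1564]
tool_rot: [[-0.133, 0.991, 0.006], [0.991, 0.133, -0.0], [-0.001, 0.006, -1.0]]
ft_force: [-0.0, -0.6, -2.2]
grip_width: 0.0625
```

```bash
python3 - <<'E'
from h import *
w=snap('scene','scene3'); st()
cv2.imwrite('pics/s3c.png',cv2.resize(cv2.imread('pics/scene3.png')[120:250,315:455],None,fx=4.5,fy=4.5,interpolation=cv2.INTER_CUBIC))
E
```

```text
{'time_s': 10.4, 'q': [-12.574, 20.678, 89.493, 0.077, 69.386, -20.239], 'position': [0.499, 0.009, 0.157], 'tool_rot': [[-0.133, 0.991, 0.008], [0.991, 0.133, -0.0], [-0.001, 0.008, -1.0]], 'ft_force': [0.021, 0.595, -2.464], 'grip_width': 0.063}
```

View pics/s3c.png

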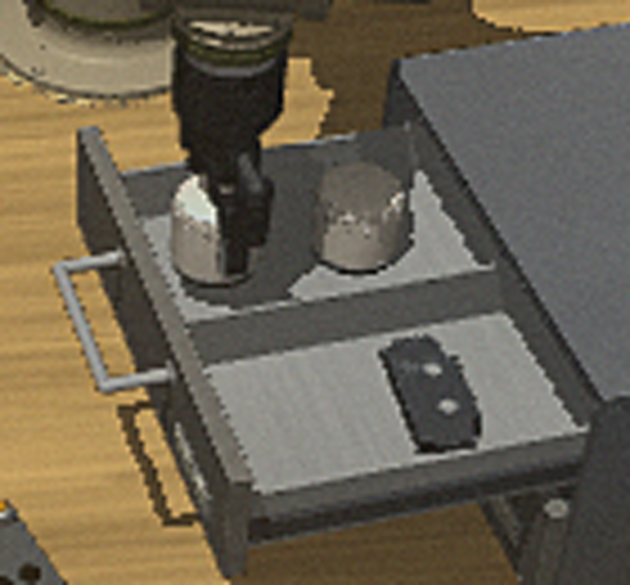

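The filter is hovering in the near bay clear of the walls, with the stock filter still standing. I'll lower it slowly.

Call:
apply_moves(
  plan=[
    {"tx": 0, "ty": 0, "tz": -8, "rx": 0, "ry": 0, "rz": 0, "jaw": -1},
    {"tx": 0, "ty": 0, "tz": -14, "rx": 0, "ry": 0, "rz": 0, "jaw": -1},
    {"tx": 0, "ty": 0, "tz": -18, "rx": 0, "ry": 0, "rz": 0, "jaw": -1},
    {"tx": 0, "ty": 0, "tz": -20, "rx": 0, "ry": 0, "rz": 0, "jaw": -1},
    {"tx": 0, "ty": 0, "tz": -21, "rx": 0, "ry": 0, "rz": 0, "jaw": -1},
    {"tx": 0, "ty": 0, "tz": -21, "rx": 0, "ry": 0, "rz": 0, "jaw": -1},
  ],
)

```text
time_s: 11.0
position: [0.4995, 0.0093, 0.1365]
tool_rot: [[-0.133, 0.991, 0.008], [0.991, 0.133, -0.0], [-0.001, 0.008, -1.0]]
ft_force: [0.8, 0.3, -3.4]
grip_width: 0.0628
```

Call:
apply_moves(
  plan=[
    {"tx": 0, "ty": 0, "tz": -1, "rx": 0, "ry": 0, "rz": 0, "jaw": -1},
    {"tx": 0, "ty": 0, "tz": -2, "rx": 0, "ry": 0, "rz": 0, "jaw": -1},
    {"tx": 0, "ty": 0, "tz": -2, "rx": 0, "ry": 0, "rz": 0, "jaw": -1},
  ],
)

```text
time_s: 11.3
position: [0.4996, 0.0093, 0.1347]
tool_rot: [[-0.133, 0.991, 0.008], [0.991, 0.133, -0.001], [-0.002, 0.008, -1.0]]
ft_force: [-0.1, 0.3, -0.6]
grip_width: 0.0627
```

Call:
apply_moves(
  plan=[
    {"tx": 0, "ty": 0, "tz": -0.4, "rx": 0, "ry": 0, "rz": 0, "jaw": 0.6},
    {"tx": 0, "ty": 0, "tz": -0.4, "rx": 0, "ry": 0, "rz": 0, "jaw": 0.85},
    {"tx": 0, "ty": 0, "tz": 0, "rx": 0, "ry": 0, "rz": 0, "jaw": 0.85},
    {"tx": 0, "ty": 0, "tz": 0, "rx": 0, "ry": 0, "rz": 0, "jaw": 0.85},
    {"tx": 0, "ty": 0, "tz": 10, "rx": 0, "ry": 0, "rz": 0, "jaw": 0.85},
    {"tx": 0, "ty": 0, "tz": 40, "rx": 0, "ry": 0, "rz": 0, "jaw": 0.85},
    {"tx": 0, "ty": 0, "tz": 85, "rx": 0, "ry": 0, "rz": 0, "jaw": 0.85},
    {"tx": 0, "ty": -10, "tz": 125, "rx": 0, "ry": 0, "rz": 0, "jaw": 0.85},
    {"tx": 0, "ty": -40, "tz": 140, "rx": 0, "ry": 0, "rz": -0.1, "jaw": 0.6},
    {"tx": 2, "ty": -85, "tz": 140, "rx": 0, "ry": 0, "rz": -0.24, "jaw": 0.5},
    {"tx": 6, "ty": -130, "tz": 140, "rx": 0, "ry": 0, "rz": -0.38, "jaw": 0.5},
    {"tx": 10, "ty": -175, "tz": 130, "rx": 0, "ry": 0, "rz": -0.52, "jaw": 0.5},
  ],
)

```text
time_s: 12.5
position: [0.5098, -0.1675, 0.2668]
tool_rot: [[0.382, 0.924, 0.01], [0.924, -0.382, -0.007], [-0.002, 0.012, -1.0]]
ft_force: [1.3, 0.8, 0.5]
grip_width: 0.0639
```

Call:
apply_moves(
  plan=[
    {"tx": 3, "ty": -35, "tz": -20, "rx": 0.007, "ry": 0.01, "rz": -0.12, "jaw": 0.5},
    {"tx": 5, "ty": -66, "tz": -60, "rx": 0.007, "ry": 0.01, "rz": -0.215, "jaw": 0.5},
    {"tx": 5, "ty": -66, "tz": -105, "rx": 0.007, "ry": 0.01, "rz": -0.215, "jaw": 0.5},
    {"tx": 5, "ty": -66, "tz": -150, "rx": 0.007, "ry": 0.01, "rz": -0.215, "jaw": 0.5},
    {"tx": 5, "ty": -66, "tz": -170, "rx": 0.007, "ry": 0.01, "rz": -0.215, "jaw": 0.5},
    {"tx": 5, "ty": -66, "tz": -170, "rx": 0.007, "ry": 0.01, "rz": -0.215, "jaw": 0.5},
  ],
)

```text
time_s: 13.1
position: [0.5137, -0.2329, 0.0947]
tool_rot: [[0.571, 0.821, -0.005], [0.821, -0.571, 0.003], [-0.001, -0.006, -1.0]]
ft_force: [0.4, -0.4, 0.9]
grip_width: 0.0643
```

```bash
python3 - <<'E'
from h import *
w=snap('wrist','wrist4'); s=snap('scene','scene4'); st(); print(proj(w,[.515,-.234,.017]))
E
```

```text
{'time_s': 13.2, 'q': [-36.37, 30.71, 83.187, -0.051, 66.017, -1.57], 'position': [0.515, -0.234, 0.098], 'tool_rot': [[0.57, 0.821, 0.001], [0.821, -0.57, -0.002], [-0.001, 0.001, -1.0]], 'ft_force': [0.123, -0.53, 0.61], 'grip_width': 0.064}
[328.86052572 210.44655711]
```

View pics/wrist4.png

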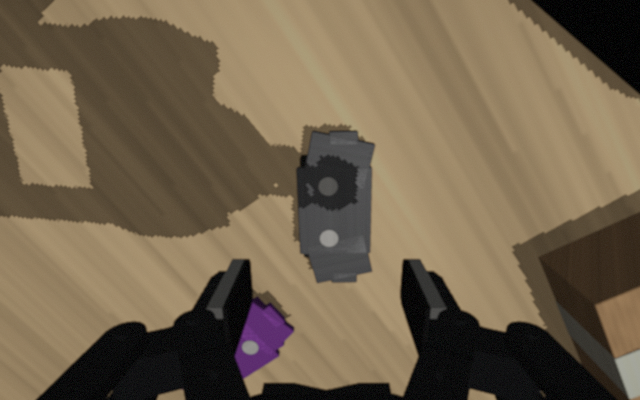

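View pics/scene4.png

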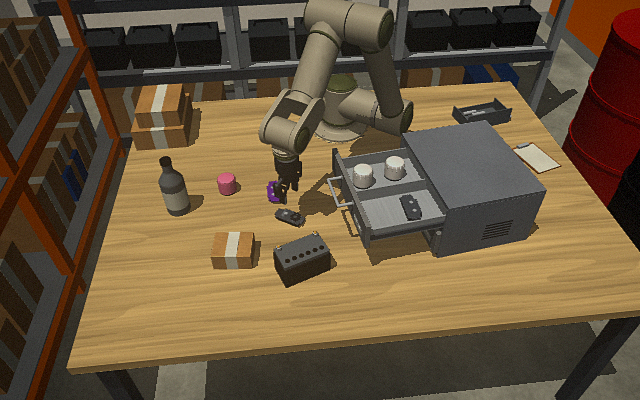

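Call:
apply_moves(
  plan=[
    {"tx": 2, "ty": -1.5, "tz": -35, "rx": 0, "ry": 0, "rz": 0, "jaw": 0.5},
    {"tx": 2, "ty": -1.5, "tz": -65, "rx": 0, "ry": 0, "rz": 0, "jaw": 0.5},
    {"tx": 2, "ty": -1.5, "tz": -85, "rx": 0, "ry": 0, "rz": 0, "jaw": 0.5},
    {"tx": 2, "ty": -1.5, "tz": -93, "rx": 0, "ry": 0, "rz": 0, "jaw": 0.5},
    {"tx": 2, "ty": -1.5, "tz": -96, "rx": 0, "ry": 0, "rz": 0, "jaw": 0.5},
    {"tx": 2, "ty": -1.5, "tz": -96, "rx": 0, "ry": 0, "rz": 0, "jaw": 0.5},
  ],
)

```text
time_s: 13.8
position: [0.5181, -0.2358, 0.0034]
tool_rot: [[0.57, 0.821, 0.003], [0.821, -0.57, -0.003], [-0.001, 0.004, -1.0]]
ft_force: [0.2, 1.3, 0.7]
grip_width: 0.0642
```

Call:
apply_moves(
  plan=[
    {"tx": 0, "ty": 0, "tz": -2, "rx": 0, "ry": 0, "rz": 0, "jaw": 0.25},
    {"tx": 0, "ty": 0, "tz": -2, "rx": 0, "ry": 0, "rz": 0, "jaw": 0.1},
    {"tx": 0, "ty": 0, "tz": -2, "rx": 0, "ry": 0, "rz": 0, "jaw": -1},
    {"tx": 0, "ty": 0, "tz": -2, "rx": 0, "ry": 0, "rz": 0, "jaw": -1},
    {"tx": 0, "ty": 0, "tz": -2, "rx": 0, "ry": 0, "rz": 0, "jaw": -1},
  ],
)

```text
time_s: 14.3
position: [0.5187, -0.2362, 0.0028]
tool_rot: [[0.57, 0.822, 0.004], [0.822, -0.57, -0.004], [-0.001, 0.006, -1.0]]
ft_force: [-0.5, 0.6, 6.8]
grip_width: 0.0468
```

Call:
apply_moves(
  plan=[
    {"tx": 0, "ty": 0, "tz": 10, "rx": 0, "ry": 0, "rz": 0, "jaw": -1},
    {"tx": 0, "ty": 0, "tz": 40, "rx": 0, "ry": 0, "rz": 0, "jaw": -1},
    {"tx": 0, "ty": 0, "tz": 80, "rx": 0, "ry": 0, "rz": 0, "jaw": -1},
    {"tx": 0, "ty": 0, "tz": 80, "rx": 0, "ry": 0, "rz": 0, "jaw": -1},
  ],
  grip_force=60,
)

```text
time_s: 14.7
position: [0.5207, -0.2375, 0.0881]
tool_rot: [[0.57, 0.822, 0.012], [0.822, -0.57, -0.01], [-0.001, 0.016, -1.0]]
ft_force: [0.3, 0.1, -3.4]
grip_width: 0.0459
```

```bash
python3 - <<'E'
from h import *
w=snap('wrist','wrist5'); s=snap('scene','scene5'); d=snap('side','side5'); st()
a=cv2.resize(cv2.imread('pics/scene5.png')[130:240,240:350],None,fx=3.6,fy=3.6,interpolation=cv2.INTER_CUBIC)
b=cv2.resize(cv2.imread('pics/side5.png')[190:300,250:360],None,fx=3.6,fy=3.6,interpolation=cv2.INTER_CUBIC)
cv2.imwrite('pics/c5.png',np.hstack([a,b]))
E
```

```text
{'time_s': 14.85, 'q': [-36.36, 32.038, 83.789, -0.055, 63.892, -1.576], 'position': [0.518, -0.236, 0.082], 'tool_rot': [[0.57, 0.822, 0.003], [0.822, -0.57, -0.004], [-0.001, 0.005, -1.0]], 'ft_force': [-0.374, 0.502, -3.675], 'grip_width': 0.046}
```

View pics/wrist5.png

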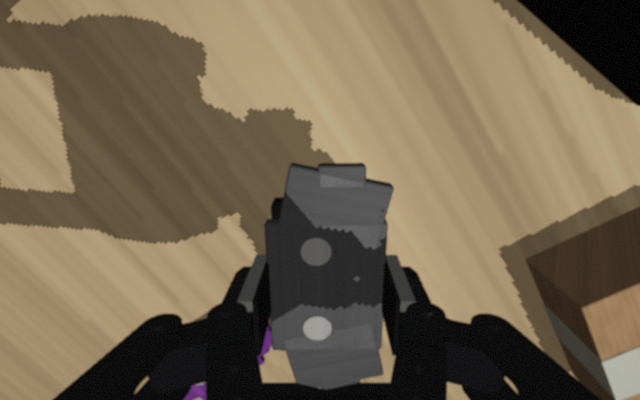

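View pics/c5.png

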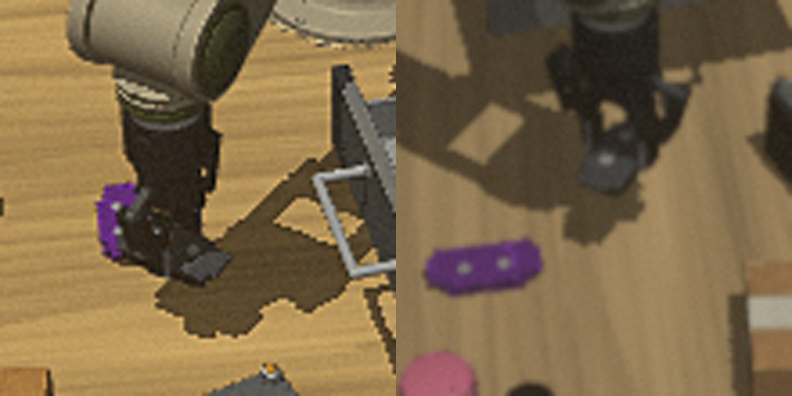

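Call:
apply_moves(
  plan=[
    {"tx": 0, "ty": 0, "tz": 45, "rx": 0, "ry": 0, "rz": 0, "jaw": -1},
    {"tx": 0, "ty": 0, "tz": 90, "rx": 0, "ry": 0, "rz": -0.05, "jaw": -1},
    {"tx": 0, "ty": 0, "tz": 135, "rx": 0, "ry": 0, "rz": -0.12, "jaw": -1},
    {"tx": 10, "ty": 15, "tz": 165, "rx": 0, "ry": 0, "rz": -0.2, "jaw": -1},
    {"tx": 28, "ty": 45, "tz": 180, "rx": 0, "ry": 0, "rz": -0.3, "jaw": -1},
    {"tx": 46, "ty": 80, "tz": 180, "rx": 0, "ry": 0, "rz": -0.4, "jaw": -1},
    {"tx": 64, "ty": 115, "tz": 180, "rx": 0, "ry": 0, "rz": -0.5, "jaw": -1},
    {"tx": 82, "ty": 150, "tz": 180, "rx": 0, "ry": 0, "rz": -0.6, "jaw": -1},
    {"tx": 100, "ty": 185, "tz": 180, "rx": 0, "ry": 0, "rz": -0.7, "jaw": -1},
    {"tx": 118, "ty": 220, "tz": 180, "rx": 0, "ry": 0, "rz": -0.78, "jaw": -1},
    {"tx": 134, "ty": 252, "tz": 180, "rx": 0, "ry": 0, "rz": -0.831, "jaw": -1},
    {"tx": 143.5, "ty": 271, "tz": 180, "rx": 0, "ry": 0, "rz": -0.831, "jaw": -1},
  ],
)

```text
time_s: 16.05
position: [0.662, 0.0378, 0.2598]
tool_rot: [[0.991, 0.133, -0.004], [0.133, -0.991, -0.004], [-0.005, 0.003, -1.0]]
ft_force: [-0.3, -0.5, -2.9]
grip_width: 0.0462
```

```bash
python3 - <<'E'
from h import *
w=snap('wrist','wrist6'); s=snap('scene','scene6'); st()
H=np.array([.597,-.101]);X=np.array([-.134,.991]);Y=np.array([-.991,-.134])
b=env.observe()['position'][:2]-(H+.201*X-.082*Y); print(b@X,b@Y)
E
```

```text
{'time_s': 16.15, 'q': [-6.834, 33.141, 50.386, -0.253, 96.701, 75.31], 'position': [0.662, 0.038, 0.26], 'tool_rot': [[0.991, 0.136, -0.004], [0.136, -0.991, -0.004], [-0.005, 0.003, -1.0]], 'ft_force': [-0.27, 0.793, -3.63], 'grip_width': 0.046}
-0.07209704450143777 -0.00101450299321212
```

View pics/wrist6.png

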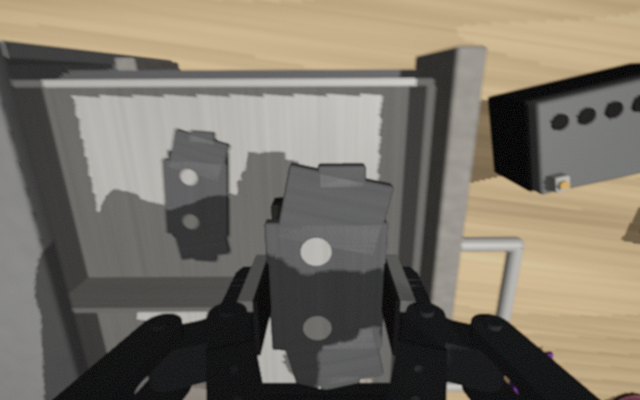

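View pics/scene6.png

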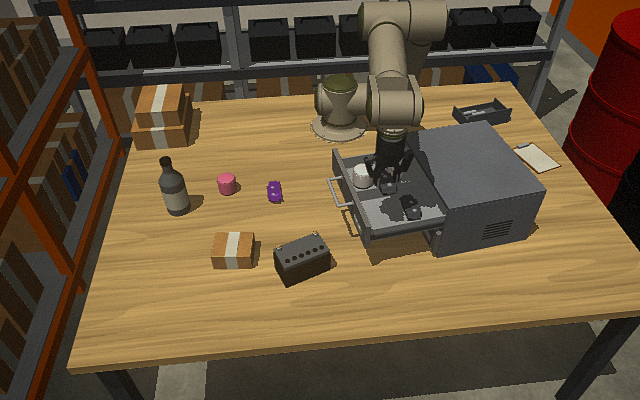

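Call:
apply_moves(
  plan=[
    {"tx": 0, "ty": -2, "tz": -25, "rx": 0, "ry": 0, "rz": 0, "jaw": -1},
    {"tx": 0, "ty": -2, "tz": -60, "rx": 0, "ry": 0, "rz": 0, "jaw": -1},
    {"tx": 0, "ty": -2, "tz": -90, "rx": 0, "ry": 0, "rz": 0, "jaw": -1},
    {"tx": 0, "ty": -2, "tz": -110, "rx": 0, "ry": 0, "rz": 0, "jaw": -1},
    {"tx": 0, "ty": -2, "tz": -120, "rx": 0, "ry": 0, "rz": 0, "jaw": -1},
    {"tx": 0, "ty": -2, "tz": -125, "rx": 0, "ry": 0, "rz": 0, "jaw": -1},
    {"tx": 0, "ty": -2, "tz": -128, "rx": 0, "ry": 0, "rz": 0, "jaw": -1},
    {"tx": 0, "ty": -2, "tz": -129, "rx": 0, "ry": 0, "rz": 0, "jaw": -1},
    {"tx": 0, "ty": -2, "tz": -129, "rx": 0, "ry": 0, "rz": 0, "jaw": -1},
  ],
)

```text
time_s: 17.05
position: [0.6622, 0.0358, 0.1313]
tool_rot: [[0.991, 0.136, -0.003], [0.136, -0.991, -0.004], [-0.004, 0.004, -1.0]]
ft_force: [-0.4, -0.4, -3.1]
grip_width: 0.0462
```

```bash
python3 - <<'E'
from h import *
s=snap('scene','scene7'); st()
cv2.imwrite('pics/s7c.png',cv2.resize(cv2.imread('pics/scene7.png')[120:250,315:455],None,fx=4.5,fy=4.5,interpolation=cv2.INTER_CUBIC))
E
```

```text
{'time_s': 17.1, 'q': [-7.007, 37.655, 63.074, -0.255, 79.425, 75.212], 'position': [0.662, 0.036, 0.131], 'tool_rot': [[0.991, 0.136, -0.003], [0.136, -0.991, -0.004], [-0.004, 0.004, -1.0]], 'ft_force': [0.763, -0.495, -3.352], 'grip_width': 0.046}
```

View pics/s7c.png

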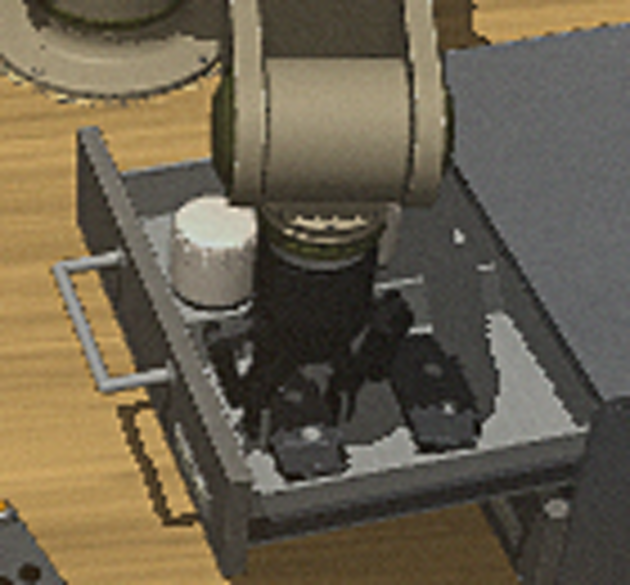

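The pad is level just above the far bay floor, with the stock pad untouched. Last millimetres now.

Call:
apply_moves(
  plan=[
    {"tx": 0, "ty": 0, "tz": -1, "rx": 0, "ry": 0, "rz": 0, "jaw": -1},
    {"tx": 0, "ty": 0, "tz": -2, "rx": 0, "ry": 0, "rz": 0, "jaw": -1},
    {"tx": 0, "ty": 0, "tz": -3, "rx": 0, "ry": 0, "rz": 0, "jaw": -1},
    {"tx": 0, "ty": 0, "tz": -3.5, "rx": 0, "ry": 0, "rz": 0, "jaw": -1},
    {"tx": 0, "ty": 0, "tz": -3.5, "rx": 0, "ry": 0, "rz": 0, "jaw": -1},
  ],
)

```text
time_s: 17.6
position: [0.6622, 0.0359, 0.1277]
tool_rot: [[0.991, 0.136, -0.003], [0.136, -0.991, -0.004], [-0.004, 0.004, -1.0]]
ft_force: [-1.2, -0.1, -3.1]
grip_width: 0.0461
```

Call:
apply_moves(
  plan=[
    {"tx": 0, "ty": 0, "tz": -0.7, "rx": 0, "ry": 0, "rz": 0, "jaw": -1},
    {"tx": 0, "ty": 0, "tz": -1.2, "rx": 0, "ry": 0, "rz": 0, "jaw": -1},
    {"tx": 0, "ty": 0, "tz": -1.2, "rx": 0, "ry": 0, "rz": 0, "jaw": -1},
  ],
)

```text
time_s: 17.9
position: [0.6623, 0.0359, 0.1271]
tool_rot: [[0.991, 0.136, -0.003], [0.136, -0.991, -0.004], [-0.003, 0.004, -1.0]]
ft_force: [-2.3, 0.6, 1.5]
grip_width: 0.0459
```

Call:
apply_moves(
  plan=[
    {"tx": 0, "ty": 0, "tz": 0, "rx": 0, "ry": 0, "rz": 0, "jaw": 0.25},
    {"tx": 0, "ty": 0, "tz": 0, "rx": 0, "ry": 0, "rz": 0, "jaw": 0.35},
    {"tx": 0, "ty": 0, "tz": 0, "rx": 0, "ry": 0, "rz": 0, "jaw": 0.35},
    {"tx": 0, "ty": 0, "tz": 8, "rx": 0, "ry": 0, "rz": 0, "jaw": 0.35},
    {"tx": 0, "ty": 0, "tz": 30, "rx": 0, "ry": 0, "rz": 0, "jaw": 0.35},
    {"tx": 0, "ty": 0, "tz": 70, "rx": 0, "ry": 0, "rz": 0, "jaw": 0.35},
    {"tx": 0, "ty": 0, "tz": 115, "rx": 0, "ry": 0, "rz": 0, "jaw": 0.2},
    {"tx": -10, "ty": -25, "tz": 140, "rx": 0, "ry": 0, "rz": 0, "jaw": 0},
    {"tx": -25, "ty": -60, "tz": 145, "rx": 0, "ry": 0, "rz": 0, "jaw": -0.2},
    {"tx": -45, "ty": -100, "tz": 145, "rx": 0, "ry": 0, "rz": 0, "jaw": -0.2},
    {"tx": -60, "ty": -130, "tz": 145, "rx": 0, "ry": 0, "rz": 0, "jaw": -0.2},
    {"tx": -65, "ty": -137, "tz": 145, "rx": 0, "ry": 0, "rz": 0, "jaw": -0.2},
  ],
)

```text
time_s: 19.1
position: [0.5961, -0.1039, 0.273]
tool_rot: [[0.991, 0.133, -0.002], [0.133, -0.991, -0.005], [-0.003, 0.005, -1.0]]
ft_force: [-0.2, 0.5, -0.1]
grip_width: 0.0344
```

```bash
python3 - <<'E'
from h import *
w=snap('wrist','wrist8');s=snap('scene','scene8'); st()
cv2.imwrite('pics/s8c.png',cv2.resize(cv2.imread('pics/scene8.png')[120:250,315:455],None,fx=4.5,fy=4.5,interpolation=cv2.INTER_CUBIC))
E
```

```text
{'time_s': 19.2, 'q': [-20.759, 26.298, 60.196, -0.268, 93.526, 61.499], 'position': [0.597, -0.102, 0.273], 'tool_rot': [[0.991, 0.134, -0.002], [0.134, -0.991, -0.004], [-0.003, 0.004, -1.0]], 'ft_force': [-0.989, 0.242, 0.111], 'grip_width': 0.034}
```

View pics/s8c.png

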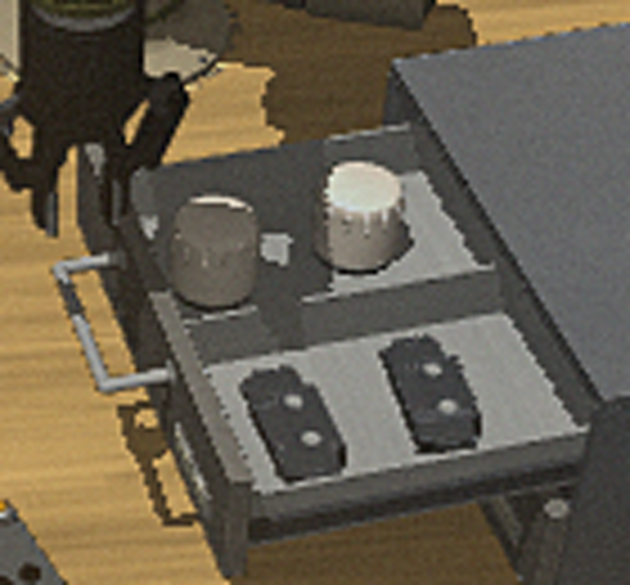

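View pics/wrist8.png

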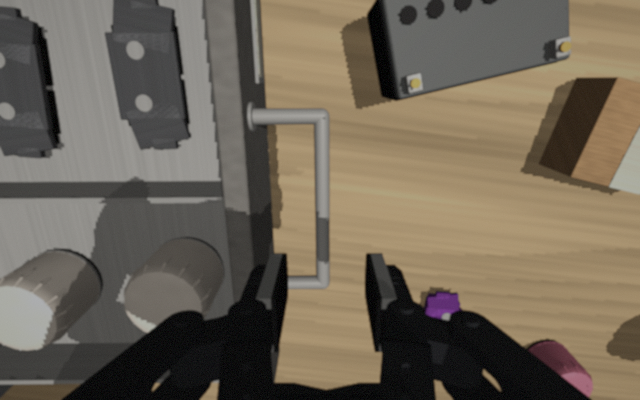

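Both parts sit properly: filters standing at (210,250) and (365,215) in the crop, pads flat. Now I'll grip the bar and push.

Call:
apply_moves(
  plan=[
    {"tx": 0, "ty": 1, "tz": -40, "rx": 0, "ry": 0, "rz": 0, "jaw": -0.2},
    {"tx": 0, "ty": 1, "tz": -75, "rx": 0, "ry": 0, "rz": 0, "jaw": -0.2},
    {"tx": 0, "ty": 1, "tz": -100, "rx": 0, "ry": 0, "rz": 0, "jaw": -0.2},
    {"tx": 0, "ty": 1, "tz": -109, "rx": 0, "ry": 0, "rz": 0, "jaw": -0.2},
    {"tx": 0, "ty": 1, "tz": -109, "rx": 0, "ry": 0, "rz": 0, "jaw": -0.2},
    {"tx": 0, "ty": 1, "tz": -109, "rx": 0, "ry": 0, "rz": 0, "jaw": -0.5},
    {"tx": 0, "ty": 1, "tz": -109, "rx": 0, "ry": 0, "rz": 0, "jaw": -0.7},
    {"tx": 0, "ty": 1, "tz": -109, "rx": 0, "ry": 0, "rz": 0, "jaw": -1},
    {"tx": 0, "ty": 1, "tz": -109, "rx": 0, "ry": 0, "rz": 0, "jaw": -1},
    {"tx": 0, "ty": 1, "tz": -109, "rx": 0, "ry": 0, "rz": 0, "jaw": -1},
  ],
  grip_force=40,
)

```text
time_s: 20.2
position: [0.5977, -0.101, 0.1653]
tool_rot: [[0.991, 0.134, 0.001], [0.134, -0.991, -0.005], [0.0, 0.005, -1.0]]
ft_force: [0.9, 1.0, 6.8]
grip_width: 0.0083
```

Call:
apply_moves(
  plan=[
    {"tx": -0.5, "ty": 4, "tz": 0, "rx": 0, "ry": 0, "rz": 0, "jaw": -1},
    {"tx": -1.6, "ty": 12, "tz": 0, "rx": 0, "ry": 0, "rz": 0, "jaw": -1},
    {"tx": -3.2, "ty": 24, "tz": 0, "rx": 0, "ry": 0, "rz": 0, "jaw": -1},
    {"tx": -5.1, "ty": 38, "tz": 0, "rx": 0, "ry": 0, "rz": 0, "jaw": -1},
    {"tx": -7, "ty": 52, "tz": 0, "rx": 0, "ry": 0, "rz": 0, "jaw": -1},
    {"tx": -8.9, "ty": 66, "tz": 0, "rx": 0, "ry": 0, "rz": 0, "jaw": -1},
    {"tx": -10.8, "ty": 80, "tz": 0, "rx": 0, "ry": 0, "rz": 0, "jaw": -1},
    {"tx": -12.7, "ty": 94, "tz": 0, "rx": 0, "ry": 0, "rz": 0, "jaw": -1},
    {"tx": -14.6, "ty": 108, "tz": 0, "rx": 0, "ry": 0, "rz": 0, "jaw": -1},
    {"tx": -16.5, "ty": 122, "tz": 0, "rx": 0, "ry": 0, "rz": 0, "jaw": -1},
    {"tx": -18.4, "ty": 136, "tz": 0, "rx": 0, "ry": 0, "rz": 0, "jaw": -1},
    {"tx": -20.2, "ty": 150, "tz": 0, "rx": 0, "ry": 0, "rz": 0, "jaw": -1},
  ],
)

```text
time_s: 21.4
position: [0.5768, 0.0502, 0.1654]
tool_rot: [[0.991, 0.135, 0.0], [0.135, -0.991, -0.005], [-0.001, 0.005, -1.0]]
ft_force: [-4.6, -4.0, 1.7]
grip_width: 0.0084
```

Call:
apply_moves(
  plan=[
    {"tx": -1.4, "ty": 10, "tz": 0, "rx": 0, "ry": 0, "rz": 0, "jaw": -1},
    {"tx": -2.7, "ty": 20, "tz": 0, "rx": 0, "ry": 0, "rz": 0, "jaw": -1},
    {"tx": -4, "ty": 30, "tz": 0, "rx": 0, "ry": 0, "rz": 0, "jaw": -1},
    {"tx": -5.4, "ty": 40, "tz": 0, "rx": 0, "ry": 0, "rz": 0, "jaw": -1},
    {"tx": -6.5, "ty": 48, "tz": 0, "rx": 0, "ry": 0, "rz": 0, "jaw": -1},
    {"tx": -7.3, "ty": 54, "tz": 0, "rx": 0, "ry": 0, "rz": 0, "jaw": -1},
    {"tx": -7.8, "ty": 58, "tz": 0, "rx": 0, "ry": 0, "rz": 0, "jaw": -1},
    {"tx": -8.1, "ty": 60, "tz": 0, "rx": 0, "ry": 0, "rz": 0, "jaw": -1},
    {"tx": -8.1, "ty": 60, "tz": 0, "rx": 0, "ry": 0, "rz": 0, "jaw": -1},
  ],
)

```text
time_s: 22.3
position: [0.5684, 0.1108, 0.1654]
tool_rot: [[0.991, 0.135, -0.001], [0.135, -0.991, -0.004], [-0.001, 0.004, -1.0]]
ft_force: [-4.2, 1.4, 3.6]
grip_width: 0.0083
```

Call:
apply_moves(
  plan=[
    {"tx": -0.5, "ty": 4, "tz": 0, "rx": 0, "ry": 0, "rz": 0, "jaw": -1},
    {"tx": -1, "ty": 7, "tz": 0, "rx": 0, "ry": 0, "rz": 0, "jaw": -1},
    {"tx": -1.3, "ty": 10, "tz": 0, "rx": 0, "ry": 0, "rz": 0, "jaw": -1},
    {"tx": -1.6, "ty": 12, "tz": 0, "rx": 0, "ry": 0, "rz": 0, "jaw": -1},
    {"tx": -1.6, "ty": 12, "tz": 0, "rx": 0, "ry": 0, "rz": 0, "jaw": -1},
  ],
)

```text
time_s: 22.8
position: [0.5667, 0.1231, 0.1653]
tool_rot: [[0.991, 0.135, -0.001], [0.135, -0.991, -0.004], [-0.001, 0.004, -1.0]]
ft_force: [-4.3, -1.2, 2.3]
grip_width: 0.008
```

Call:
apply_moves(
  plan=[
    {"tx": -0.1, "ty": 1, "tz": 0, "rx": 0, "ry": 0, "rz": 0, "jaw": -1},
    {"tx": -0.3, "ty": 2, "tz": 0, "rx": 0, "ry": 0, "rz": 0, "jaw": -1},
    {"tx": -0.4, "ty": 3, "tz": 0, "rx": 0, "ry": 0, "rz": 0, "jaw": -1},
    {"tx": -0.4, "ty": 3, "tz": 0, "rx": 0, "ry": 0, "rz": 0, "jaw": -1},
  ],
)

```text
time_s: 23.2
position: [0.5666, 0.1234, 0.1654]
tool_rot: [[0.991, 0.134, -0.001], [0.134, -0.991, -0.009], [-0.002, 0.009, -1.0]]
ft_force: [-4.0, -15.0, 2.0]
grip_width: 0.0085
```

Call:
apply_moves(
  plan=[
    {"tx": -0.1, "ty": 1.5, "tz": 0, "rx": 0, "ry": 0, "rz": 0, "jaw": -1},
    {"tx": 0, "ty": 0, "tz": 0, "rx": 0, "ry": 0, "rz": 0, "jaw": -0.6},
    {"tx": 0, "ty": 0, "tz": 0, "rx": 0, "ry": 0, "rz": 0, "jaw": -0.3},
    {"tx": 0, "ty": 0, "tz": 0, "rx": 0, "ry": 0, "rz": 0, "jaw": -0.3},
    {"tx": 0, "ty": 0, "tz": 10, "rx": 0, "ry": 0, "rz": 0, "jaw": -0.3},
    {"tx": 0, "ty": 0, "tz": 40, "rx": 0, "ry": 0, "rz": 0, "jaw": -0.3},
    {"tx": 0, "ty": 0, "tz": 80, "rx": 0, "ry": 0, "rz": 0, "jaw": -0.3},
    {"tx": 0, "ty": -20, "tz": 115, "rx": 0, "ry": 0, "rz": 0, "jaw": -0.3},
    {"tx": -30, "ty": -55, "tz": 125, "rx": 0, "ry": 0, "rz": 0, "jaw": -0.3},
    {"tx": -65, "ty": -90, "tz": 125, "rx": 0, "ry": 0, "rz": 0, "jaw": -0.3},
    {"tx": -100, "ty": -125, "tz": 125, "rx": 0, "ry": 0, "rz": 0, "jaw": -0.3},
    {"tx": -110, "ty": -135, "tz": 125, "rx": 0, "ry": 0, "rz": 0, "jaw": -0.3},
  ],
)

```text
time_s: 24.4
position: [0.4543, -0.0132, 0.2916]
tool_rot: [[0.991, 0.132, 0.001], [0.132, -0.991, -0.01], [-0.001, 0.01, -1.0]]
ft_force: [0.7, 0.7, 0.2]
grip_width: 0.0299
```

```bash
python3 - <<'E'
from h import *
s=snap('scene','scene9');d=snap('side','side9'); st()
a=cv2.imread('pics/scene0.png')[110:260,380:550];b=cv2.imread('pics/scene9.png')[110:260,380:550]
cv2.imwrite('pics/c9.png',cv2.resize(np.hstack([a,b]),None,fx=2.3,fy=2.3,interpolation=cv2.INTER_CUBIC))
E
```

```text
{'time_s': 24.5, 'q': [-16.201, 9.847, 81.346, -0.48, 88.589, 66.254], 'position': [0.456, -0.012, 0.292], 'tool_rot': [[0.991, 0.131, 0.001], [0.131, -0.991, -0.009], [0.0, 0.009, -1.0]], 'ft_force': [0.263, 0.704, 0.894], 'grip_width': 0.03}
```

View pics/scene9.png

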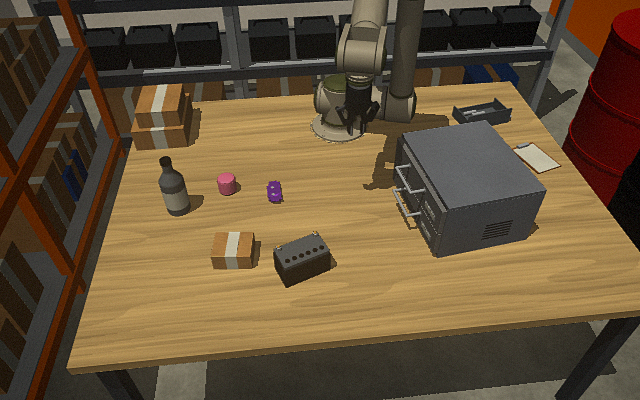

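View pics/c9.png

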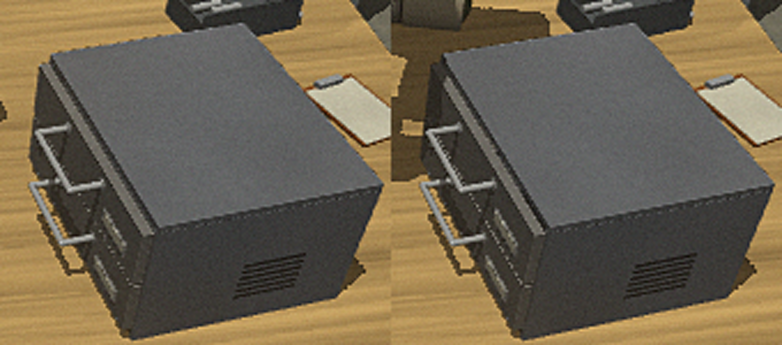

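```bash
python3 - <<'E'
from h import *
for t,x0,y0,w,h in (('scene9',385,150,60,90),('side9',285,130,60,60)):
    cv2.imwrite(f'pics/{t}z.png',cv2.resize(cv2.imread(f'pics/{t}.png')[y0:y0+h,x0:x0+w],None,fx=8 if h>80 else 9,fy=8 if h>80 else 9,interpolation=cv2.INTER_CUBIC))
E
```

```text
(no output)
```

View pics/scene9z.png

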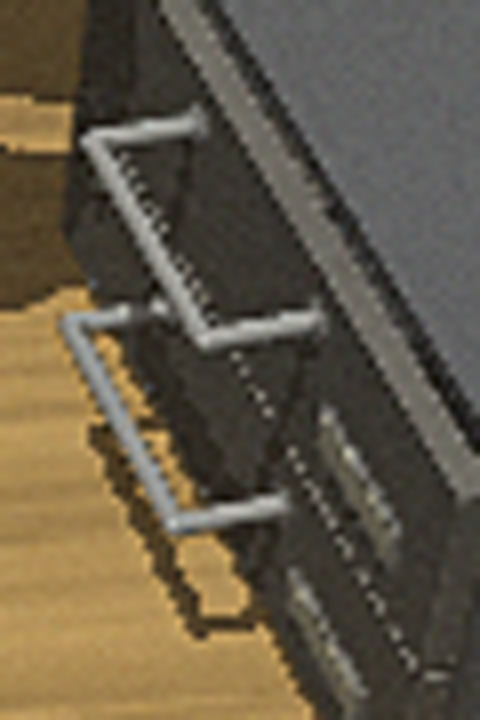

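View pics/side9z.png

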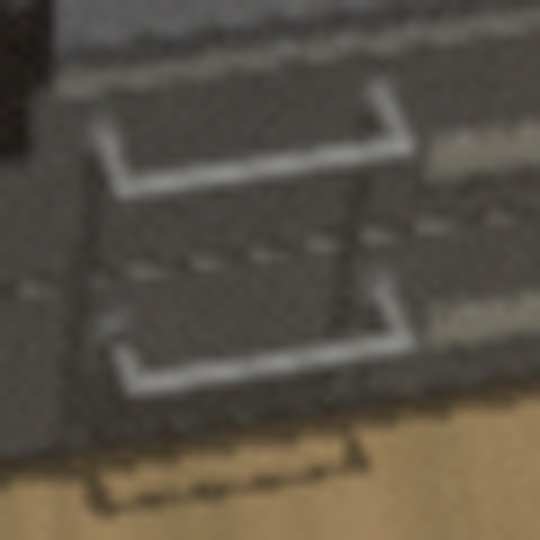

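```bash
python3 - <<'E'
from h import *
s=load('scene9')
f=lambda a,b:(385+a/8,150+b/8)
U=[f(92,140),f(207,342)]; L=[f(70,324),f(177,524)]
X=np.array([-.134,.991])
for u,l in zip(U,L):
    p=onz(s,*u,.182); print('upper',p.round(4))
    best=[]
    for dz in np.arange(.07,.13,.0005):
        for o in np.arange(-.012,.0121,.0005):
            q=np.array([*(p[:2]+o*X),.182-dz]); best.append((np.hypot(*(proj(s,q)-l)),dz,o))
    print([np.round(b,4).tolist() for b in sorted(best)[:2]])
E
```

```text
upper [0.5042 0.1159 0.182 ]
[[0.0742, 0.1005, 0.0005], [0.0819, 0.101, 0.001]]
upper [0.6252 0.1331 0.182 ]
[[0.057, 0.0985, 0.0], [0.0829, 0.099, 0.0]]
```

The upper bar lies within about 1 mm of the plane of the locked lower drawer's bar, so the drawer is fully shut. Handing in.

```bash
python3 - <<'E'
from h import *
a=cv2.imread('pics/scene0.png').astype(int);b=cv2.imread('pics/scene9.png').astype(int)
for n,(x,y,w,h) in dict(bottle=(155,155,36,62),carton=(208,228,52,45),bat=(270,230,65,60)).items(): print(n,np.abs(a-b)[y:y+h,x:x+w].mean().round(1))
print(env.close_job())
E
```

```text
bottle 3.5
carton 3.3
bat 3.5
the job is handed in; nothing more can be done
None
```

The job is done and handed in at about 24.5 s of the 72 s allowed. I pulled the top drawer open about 226 mm by its bar without reaching the stop. I stood the loose filter in the near bay with the stock filter and laid the pad flat in the far bay with the stock pad. Then I pushed the drawer shut slowly.

- **Parts in the drawer:** before closing, both filters were standing and both pads lay flat, each in its bay. I couldn't see inside once the drawer was shut.
- **Drawer shut:** it stopped with about 15 N of resistance, within 1 mm of where it started. In the picture the top bar lines up with the locked lower drawer's bar to about 1 mm.
- **Everything else:** the battery, carton and bottle look unchanged from the first picture, with only noise-level pixel differences. I never touched the pink and purple look-alikes.
- **Forces:** the highest wrist force I read was about 16 N, at the end of closing. I only read forces at the end of each move.

No check failed or disagreed, except that one early move command was rejected for missing fields before anything moved.

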